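Find the rocking port cap and press it home

TASK

One of the four identical white caps over the cable ports in the slate ledge is not clipped in: press the caps lightly near the rim with the fingertips, one after another, until you find the one that rocks, then press that one firmly in the middle until it sits level and fully home. Press the sound caps only lightly, so that their soft seals are not squashed. Only push: lift or pull nothing, leave everything else on the ledge where it stands, and finish clear of it all.

Things in the scene. Friction and masses are not known exactly. Their poses are not given: they have to be found in the camera images.
- cap_a_top (a point): One of four identical round white caps with a thin blue ring on top, 84 mm across, skirt 16 mm deep, on grey collars fixed in the ledge. Point: middle of the top face, z axis normal to it, so it leans when the cap tips. Tops are 26 to 36 mm above the ledge (set by hand: height does not tell which cap is loose). Any of the caps a to d, at any of the places, may be the loose one.
- cap_a (a joint): How far the middle of cap a has been pushed straight down from its starting height, m: 0 at the start, positive down. Tipping does not change it. At most 0.008 on a sound cap; about 0.005 when the loose cap is home.
- cap_b_top (a point): As cap_a_top, cap b. How any sound cap behaves: pressed anywhere on top it sinks level against a soft seal, about 2 N per mm, without tipping, and springs back up when let go. 12 N (6 mm) squashes the seal too far.
- cap_b (a joint): How far the middle of cap b has been pushed straight down from its starting height, m: 0 at the start, positive down. Tipping does not change it. At most 0.008 on a sound cap; about 0.005 when the loose cap is home.
- cap_c_top (a point): As cap_a_top, cap c. See cap_b_top and cap_d_top for how sound and loose caps behave.
- cap_c (a joint): How far the middle of cap c has been pushed straight down from its starting height, m: 0 at the start, positive down. Tipping does not change it. At most 0.008 on a sound cap; about 0.005 when the loose cap is home.
- cap_d_top (a point): As cap_a_top, cap d. How the loose cap behaves, whichever it is: level at first; 2 N near the rim (10 to 15 mm in from the edge) tips it about 0.18 rad: the pressed place drops 5 mm, then stops hard; it stays tipped when let go. Over 10 N in the middle (within 8 mm) slides it 5 mm down onto a hard stop, level, and it stays. Pressing its rim alone does not seat it.
- cap_d (a joint): How far the middle of cap d has been pushed straight down from its starting height, m: 0 at the start, positive down. Tipping does not change it. At most 0.008 on a sound cap; about 0.005 when the loose cap is home.
- whistle: Lime plastic whistle lying on the ledge, 41 x 18 x 22 mm; origin under its middle. Bystander.
- tealight: Green glass tealight holder, 64 mm across the rim, 45 mm high; origin at the centre of its underside. Bystander.
- cat_dish: Blue ceramic cat dish, 136 mm across, 38 mm high; origin at the centre of its underside. Bystander.
- treat_jar: Amber glass jar with a wooden cap, 64 mm across, 85 mm high; origin at the centre of its underside. Bystander.
- brass_weight: Plain brass cylinder, 40 mm across, 30 mm high; origin at the centre of its underside. Bystander.
- pegboard: Birch pegboard panel with a steel key tag on a peg, 220 mm long, 170 mm high, fixed on the right side of the ledge; origin under its middle. Bystander.
- chime: Chrome doorbell chime body lying on its back, 120 x 170 x 40 mm, fixed on the left side; origin under its middle. Bystander.

How it is judged:
By the outcome, as a careful person would: the job done as asked, in the order asked, and still so for the second after the job is handed in, with the robot touching nothing.
It also fails if it takes over 54 s, if anything falls off the work surface, if the arm or the gripper's body presses on something with over 40 N, if the wrist force passes 120 N, or if a joint passes its speed limit or range.

ROBOT

A 7-joint arm with a two-finger parallel gripper is mounted at the origin on the work surface. World frame = base frame: x ahead of the robot, y to its left, z up, the work surface at z = 0. Lengths are in m, angles in rad, forces in N, time in s.
With the tool pointing down it reaches from about 0.425 to 0.925 m from the base axis. Payload 6.8 kg.
Tool frame: the origin (TCP) lies midway between the tips of the shut fingers; the grasp point (between the pads) lies 19 mm behind it; z points along the fingers, y is the direction in which the jaws open and shut (so a half turn about z gives the same grasp; the last joint's range is limited). The gripper opens to 85 mm and grips with 20 to 120 N. Pads are 22 mm wide; open, the fingers measure 114 mm over their backs; the gripper's body (76 mm by 85 mm) begins 54 mm behind the grasp point. The pads swing forward as they close: fully open they stand 13 mm farther back than shut.
Start: joints at [1.067, 0.477, 0.022, 1.555, -0.011, 1.109, -0.083], TCP at [0.26, -0.623, 0.196] pointing down, gripper open.
Joint ranges: [-2.96, 2.96], [-0.34, 2.1], [-1.41, 1.46], [0.24, 2.44], [-1.37, 4.51], [0.17, 1.92], [-2.96, 2.96]. Speed limits (rad/s): [2.39, 2.39, 3.14, 3.14, 3.14, 3.14, 3.14].

INTERFACE

Orientations are given as a rotation vector (axis times angle).
In Python, from bench import r, imaging gives the robot as it stands.
- The arm moves only by the tool jog_arm, never from a script. Its argument "rows" is a list of rows, each an object with "delta_rot": the turn, a rotation vector about the tool's x, y, z in degrees, a list of three; "xyz": the shift along the tool's x, y, z in cm, a list of three; "fingers": the closure, from 0 (fully open) to 1 (shut). A call has exactly 5 rows; each row is the pose to reach, as a shift and turn from the pose measured when the call began, along the tool's axes at that moment; what a row does not reach only later rows make up. A row lasts 1/12 s, in which the tool goes at most 41.7 mm and 7.16 degrees, less where a joint would pass 70% of its speed; a pose out of reach is approached as far as the arm can. A call with a gripper value outside its range is refused whole. The fingers move at their own pace and stop on an object; "grip_force" is the grip in N (left out, the last holds). Time passes only in rows, so rows that repeat a pose let the fingers close, or fill a call up. It gives the time, the measured TCP pose, the force and the opening at its end, in the units of the state.
- r.get_obs(): the state, without advancing time (a new reading comes with each control period).
- imaging.grab_frame(name): name is "scene" or "top" or "wrist"; returns the picture (420x560x3 uint8, blue, green, red); there is no depth.
- imaging.camera_info(name): a dict with "camera_matrix" (3x3 intrinsics, pixels), "xyz" and "attitude" of the camera in the world. Camera axes: x right, y down, z forward; pixel columns grow to the right and rows downward; lengths in m; the calibration is good to about 2 mm. A picture is of the moment at which its call begins: read the wrist's pose just before it. camera_info takes no time and is no camera call; for the wrist camera it gives the pose at the moment of the call.
- r.hand_in(): hands the job in, once; it reports no verdict.
Trained networks look in the newest picture that a camera, given by its name, has taken for a name from the list of things; names that differ only in an ending like _2 or _b are one class to them, and where a whole thing is asked for, a point or a joint stands for the part that bears it (a point fixed in the world has none). Each returns a list of dicts, best first, with "conf" (0 to 1); they miss things now and then, are a little off and sometimes report something else, mostly with a low value. They report only what shows in the picture. A call takes as long as a camera call.
- imaging.find_in(camera, query): "position" ([column, row] in pixels, amid what is visible of it).
- imaging.cut_out(camera, query): "region" (420x560 bool, what is visible of it) and "position" ([column, row] in pixels, amid what is visible of it).
- imaging.tip_of(camera, query): "position" ([column, row] in pixels: a listed point, or the origin of a listed thing).
The state is a dict: "clock": time; "joints": joint angles; "qvel": joint speeds; "tau": joint torques, N m; "tcp_pos": TCP position; "orientation": TCP orientation; "contact_force": force on the tool from outside, world axes, zero at the start; "moment": the same for the moment, N m; "grip_width": finger opening in m.
Only numpy, scipy, OpenCV 4.12 (cv2) and the standard library are available. Lean on these libraries where they do the work, as an engineer would, in place of code of your own. Each camera call takes 0.05 s, during which the arm holds its last target.

## Working session

There is one attempt and no reset: what is moved stays moved. The work goes in short steps, Python scripts to look and compute and a tool call to move; the robot and the scene stay as the last step left them, time stands still between calls to the robot, and variables do not carry over. Pictures are saved under pics/ and viewed, and the job is handed in when it is done.

Besides the shell and the picture viewer there is one more tool, called by a JSON object that holds its "op" and its "data", one argument or row to a line. jog_arm: Moves the arm, as the interface text tells. Its arguments: {"type":"object","properties":{"rows":{"type":"array","items":{"type":"object","properties":{"delta_rot":{"type":"array","items":{"type":"number"}},"xyz":{"type":"array","items":{"type":"number"}},"fingers":{"type":"number"}}}},"grip_force":{"type":"number"}},"required":["rows"]}

```bash
mkdir -p pics; ls
python3 - <<'E'
from bench import r, imaging
import cv2, numpy as np
o=r.get_obs(); print({k:np.round(v,3).tolist() for k,v in o.items()})
for n in ["scene","top"]:
    im=imaging.grab_frame(n); cv2.imwrite(f"pics/{n}0.png",im)
    c=imaging.camera_info(n); print(n,c)
    for d in imaging.tip_of(n,"cap_a_top"): print(d)
print(imaging.camera_info("wrist"))
print(r.get_obs()["clock"])
E
```

```text
pics
{'clock': 0.0, 'joints': [1.067, 0.478, 0.022, 1.556, -0.012, 1.109, -0.083], 'qvel': [0.002, -0.0, 0.0, 0.001, -0.001, -0.002, -0.001], 'tau': [-0.0, -59.645, 1.608, -28.12, 0.012, 0.009, -0.0], 'tcp_pos': [0.26, -0.622, 0.195], 'orientation': [-3.079, -0.617, 0.001], 'contact_force': [-0.389, 0.164, -0.704], 'moment': [0.041, 0.012, -0.018], 'grip_width': 0.086}
scene {'camera_matrix': array([[381.76681307,   0.        , 277.3364586 ],
       [  0.        , 381.76681307, 210.70571147],
       [  0.        ,   0.        ,   1.        ]]), 'xyz': array([ 1.24221443, -0.29575172,  0.64458797]), 'attitude': array([-1.98636796, -1.23327488,  0.58442363])}
{'position': [283.5, 180.4], 'conf': 0.83}
{'position': [407.4, 181.7], 'conf': 0.74}
top {'camera_matrix': array([[443.58938499,   0.        , 278.90784761],
       [  0.        , 443.58938499, 213.49833685],
       [  0.        ,   0.        ,   1.        ]]), 'xyz': array([0.41319369, 0.00784199, 1.21705282]), 'attitude': array([-2.12089947,  2.13907437, -0.17851322])}
{'camera_matrix': array([[362.93163472,   0.        , 287.14213978],
       [  0.        , 362.93163472, 202.73404486],
       [  0.        ,   0.        ,   1.        ]]), 'xyz': array([ 0.33757077, -0.58993327,  0.37346381]), 'attitude': array([ 2.37910005, -1.58469506, -0.26355257])}
0.2
```

View pics/scene0.png

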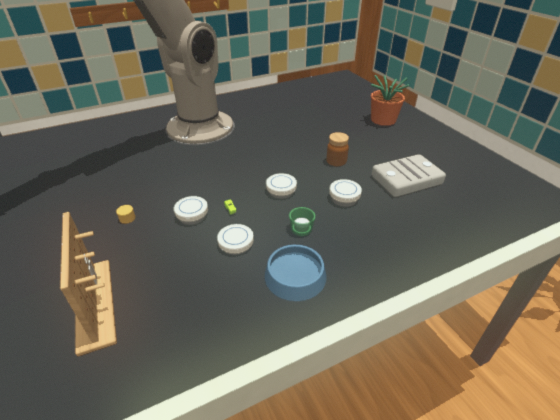

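View pics/top0.png

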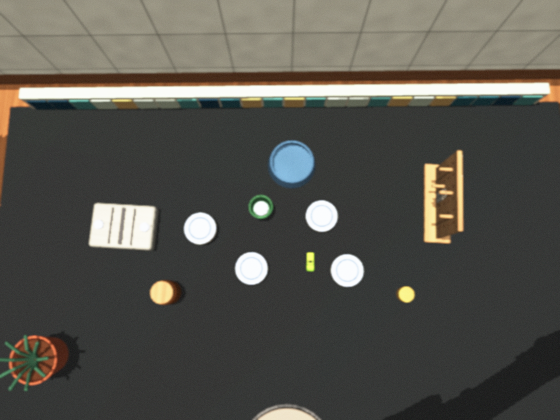

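The scene picture shows the white caps at about (191,209), (235,239), (281,185) and (346,191). In the top picture they are at (200,228), (251,268), (322,216) and (347,270). Next I triangulate them.

```bash
cat > h.py <<'E'
import numpy as np, cv2
from scipy.spatial.transform import Rotation as R
from bench import r, imaging
def ray(info,px):
    K=info["camera_matrix"]; d=np.linalg.solve(K,[px[0],px[1],1.0])
    d=R.from_rotvec(info["attitude"]).as_matrix()@d
    return np.array(info["xyz"]),d/np.linalg.norm(d)
def atz(info,px,z):
    o,d=ray(info,px); return o+d*(z-o[2])/d[2]
def tri(rays):
    A=sum(np.eye(3)-np.outer(d,d) for o,d in rays); b=sum((np.eye(3)-np.outer(d,d))@o for o,d in rays)
    p=np.linalg.solve(A,b); return p,[np.linalg.norm((np.eye(3)-np.outer(d,d))@(p-o)) for o,d in rays]
def project(info,p):
    q=R.from_rotvec(info["attitude"]).as_matrix().T@(np.asarray(p)-info["xyz"]); q=info["camera_matrix"]@q; return q[:2]/q[2]
E
python3 - <<'E'
from h import *
for n in ["scene","top"]:
    im=imaging.grab_frame(n); info=imaging.camera_info(n)
    print(n)
    for q in ["cap_a","cap_a_top"]:
        for d in imaging.cut_out(n,q):
            m=d["region"]; ys,xs=np.nonzero(m); print(q,d["position"],round(d["conf"],2),m.sum(),xs.min(),xs.max(),ys.min(),ys.max(),atz(info,d["position"],.031).round(3))
    for d in imaging.tip_of(n,"cap_a_top"): print("tip",d,atz(info,d["position"],.031).round(3))
    for q in ["treat_jar","tealight","whistle","cat_dish","brass_weight"]:
        for d in imaging.tip_of(n,q)[:1]: print(q,d,atz(info,d["position"],0).round(3))
    big=cv2.resize(im[170:300,170:400] if n=="top" else im[160:270,160:390],None,fx=3.4,fy=3.4,interpolation=cv2.INTER_CUBIC)
    cv2.imwrite(f"pics/{n}_big.png",big)
E
```

```text
scene
cap_a [344.2, 189.5] 0.87 596 330 361 179 201 [0.583 0.223 0.031]
cap_a [280.7, 186.3] 0.82 544 267 296 174 195 [0.493 0.077 0.031]
cap_a [232.6, 238.8] 0.8 815 217 252 225 252 [ 0.626 -0.113  0.031]
cap_a [191.1, 209.8] 0.55 658 175 207 196 219 [ 0.481 -0.169  0.031]
cap_a_top [283.0, 185.1] 0.61 526 267 296 174 194 [0.491 0.086 0.031]
tip {'position': [287.1, 181.3], 'conf': 0.67} [0.48  0.104 0.031]
treat_jar {'position': [336.0, 161.2], 'conf': 0.86} [0.415 0.309 0.   ]
tealight {'position': [301.5, 227.6], 'conf': 0.57} [0.635 0.065 0.   ]
whistle {'position': [231.4, 210.2], 'conf': 0.52} [ 0.492 -0.067  0.   ]
cat_dish {'position': [295.0, 276.8], 'conf': 0.69} [ 0.767 -0.025  0.   ]
brass_weight {'position': [129.9, 218.9], 'conf': 0.68} [ 0.408 -0.314  0.   ]
top
cap_a [348.1, 269.3] 0.93 801 331 362 255 286 [ 0.467 -0.17   0.031]
cap_a [320.1, 216.9] 0.86 779 306 336 200 231 [ 0.608 -0.1    0.031]
cap_a [252.1, 267.9] 0.67 765 235 266 253 283 [0.472 0.084 0.031]
cap_a [442.7, 199.3] 0.24 3085 422 462 150 242 [ 0.654 -0.434  0.031]
cap_a_top [248.2, 266.2] 0.63 789 235 266 253 283 [0.477 0.095 0.031]
tip {'position': [251.7, 266.5], 'conf': 0.69} [0.476 0.085 0.031]
tip {'position': [348.6, 269.0], 'conf': 0.5} [ 0.467 -0.172  0.031]
treat_jar {'position': [170.7, 292.0], 'conf': 0.75} [0.411 0.306 0.   ]
tealight {'position': [260.7, 209.7], 'conf': 0.74} [0.635 0.063 0.   ]
whistle {'position': [309.6, 259.5], 'conf': 0.62} [ 0.495 -0.071  0.   ]
cat_dish {'position': [290.2, 164.9], 'conf': 0.76} [ 0.764 -0.021 -0.   ]
brass_weight {'position': [402.7, 293.9], 'conf': 0.49} [ 0.401 -0.32   0.   ]
```

View pics/scene_big.png

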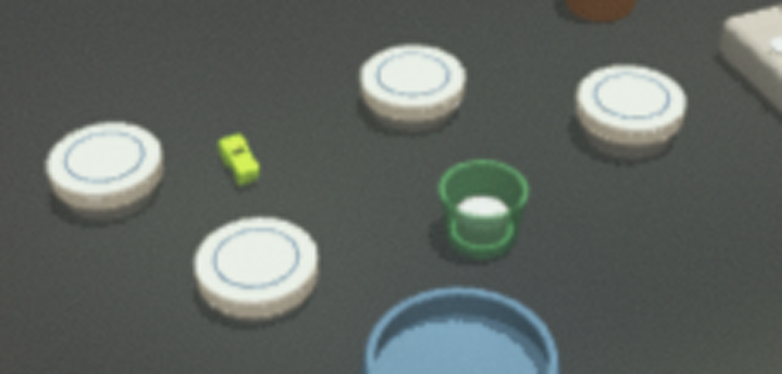

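View pics/top_big.png

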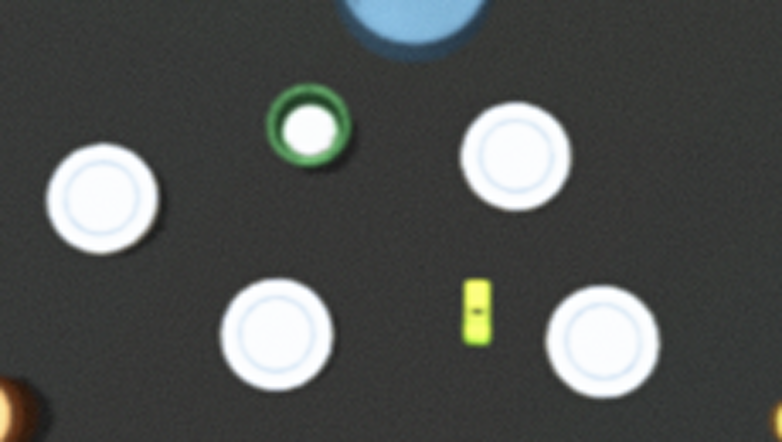

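The enlarged crops show the blue rings. In the scene crop they are centred at (105,156), (256,258), (413,74) and (632,96). In the top crop they are at (603,342), (516,156), (276,334) and (102,198). The whistle, tealight and dish stand close between the caps.

Run:
```python
from h import *
S=imaging.camera_info("scene");T=imaging.camera_info("top")
f=lambda p:(np.array(p)+.5)/3.4-.5
for s,t,n in zip([(105,156),(256,258),(413,74),(632,96)],[(603,342),(516,156),(276,334),(102,198)],["R_near","R_far","L_near","L_far"]):
    p,e=tri([ray(S,f(s)+160),ray(T,f(t)+170)]); print(n,p.round(4),np.round(e,4), np.hypot(*p[:2]).round(3), atz(T,f(t)+170,p[2]).round(3))
o=r.get_obs();M=R.from_rotvec(o["orientation"]).as_matrix();print(M.round(3),o["tcp_pos"])
```

```text
R_near [ 0.4644 -0.1663  0.0316] [0.0011 0.0011] 0.493 [ 0.464 -0.167  0.032]
R_far [ 0.6129 -0.103   0.0258] [0.0007 0.0007] 0.622 [ 0.613 -0.104  0.026]
L_near [0.4727 0.0884 0.0305] [0.0006 0.0006] 0.481 [0.472 0.088 0.031]
L_far [0.5811 0.2267 0.0339] [0.001 0.001] 0.624 [0.581 0.226 0.034]
[[ 0.923  0.386  0.   ]
 [ 0.386 -0.923 -0.   ]
 [ 0.     0.    -1.   ]] [ 0.26026035 -0.6228306   0.19560171]
```

{"op": "jog_arm", "data": {
  "rows": [
    {"xyz": [2.9,-2.5,0],"delta_rot": [0,0,4.5],"fingers": 1},
    {"xyz": [5.8,-5.0,0],"delta_rot": [0,0,9],"fingers": 1},
    {"xyz": [8.7,-7.5,0],"delta_rot": [0,0,13.5],"fingers": 1},
    {"xyz": [11.6,-10,0],"delta_rot": [0,0,18],"fingers": 1},
    {"xyz": [14.5,-12.5,0],"delta_rot": [0,0,22.7],"fingers": 1}
  ],
  "grip_force": 40
}}

```text
clock: 1.52
tcp_pos: [0.3464, -0.45, 0.1957]
orientation: [3.141, -0.007, 0.001]
contact_force: [0.7, -0.0, 0.8]
grip_width: 0.0255
```

{"op": "jog_arm", "data": {
  "rows": [
    {"xyz": [1.8,-3.5,0],"fingers": 1},
    {"xyz": [3.6,-7.0,0],"fingers": 1},
    {"xyz": [5.4,-10.5,0],"fingers": 1},
    {"xyz": [7.2,-14,0],"fingers": 1},
    {"xyz": [9,-17.5,0],"fingers": 1}
  ]
}}

```text
$.rows[0]: bad value
```

{"op": "jog_arm", "data": {
  "rows": [
    {"xyz": [2.0,-4,1],"fingers": 1},
    {"xyz": [4.0,-8,2.5],"fingers": 1},
    {"xyz": [5.7,-10.9,4],"fingers": 1},
    {"xyz": [5.7,-10.9,5],"fingers": 1},
    {"xyz": [5.7,-10.9,5],"fingers": 1}
  ]
}}

```text
$.rows[0]: bad value
```

Run:
```python
from h import *
o=r.get_obs(); print(o["clock"],o["tcp_pos"],o["contact_force"],o["grip_width"],o["orientation"])
imw=imaging.camera_info("wrist"); im=imaging.grab_frame("wrist"); cv2.imwrite("pics/w1.png",im)
print(imw["xyz"],imw["attitude"], project(imw,[.4644,-.1663,.0316]), project(imw,o["tcp_pos"]))
cv2.imwrite("pics/s1.png",imaging.grab_frame("scene"))
```

```text
1.5167 [ 0.34639928 -0.44999287  0.19573701] [ 0.6959973  -0.03142293  0.792018  ] 0.02551769654300046 [ 3.14136813e+00 -7.16134128e-03  5.93249817e-04]
[ 0.43013103 -0.44952599  0.37422492] [ 2.03987761 -2.05009032 -0.33847502] [-40.24272037  39.60373744] [288.90804558 243.45137742]
```

{"op": "jog_arm", "data": {
  "rows": [
    {"xyz": [1.8,-3.5,0],"delta_rot": [0,0,0],"fingers": 1},
    {"xyz": [3.6,-7.0,0],"delta_rot": [0,0,0],"fingers": 1},
    {"xyz": [5.4,-10.5,0],"delta_rot": [0,0,0],"fingers": 1},
    {"xyz": [7.2,-14,0],"delta_rot": [0,0,0],"fingers": 1},
    {"xyz": [9,-17.5,0],"delta_rot": [0,0,0],"fingers": 1}
  ]
}}

```text
clock: 2.03
tcp_pos: [0.4401, -0.268, 0.1968]
orientation: [-3.139, -0.011, -0.004]
contact_force: [-0.3, -0.4, -0.3]
grip_width: -0.0
```

{"op": "jog_arm", "data": {
  "rows": [
    {"xyz": [1.8,-3.4,1],"delta_rot": [0,0,0],"fingers": 1},
    {"xyz": [3.6,-6.8,2.5],"delta_rot": [0,0,0],"fingers": 1},
    {"xyz": [5.3,-10.2,5],"delta_rot": [0,0,0],"fingers": 1},
    {"xyz": [5.3,-10.2,9],"delta_rot": [0,0,0],"fingers": 1},
    {"xyz": [5.3,-10.2,11],"delta_rot": [0,0,0],"fingers": 1}
  ]
}}

```text
clock: 2.45
tcp_pos: [0.4928, -0.162, 0.0845]
orientation: [-3.137, -0.021, -0.002]
contact_force: [-1.9, -0.9, -0.2]
grip_width: -0.0001
```

Run:
```python
from h import *
o=r.get_obs(); print(o["clock"],o["tcp_pos"],o["contact_force"],o["qvel"].round(3),o["orientation"])
imw=imaging.camera_info("wrist"); im=imaging.grab_frame("wrist"); cv2.imwrite("pics/w1.png",im)
print(project(imw,[.4644,-.1663,.0316]), project(imw,o["tcp_pos"]))
```

```text
2.45 [ 0.49282081 -0.16195396  0.08454088] [-1.87546344 -0.85618294 -0.21506811] [ 0.     0.341  0.075  0.179  0.092 -0.478 -0.056] [-3.13723773e+00 -2.08522178e-02 -2.08605349e-03]
[294.5019654  248.27026682] [288.87598684 243.45578532]
```

View pics/w1.png

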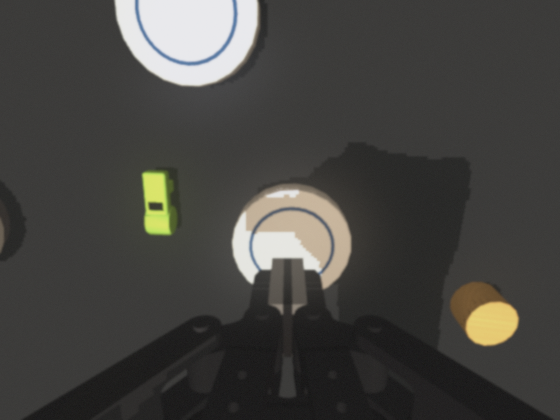

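The wrist view shows the R_near cap with its ring centred near (292,245), about where I projected it (294,248). The fingertips are over its far (+x) side. Now I lower to just above the rim.

{"op": "jog_arm", "data": {
  "rows": [
    {"xyz": [0,0.4,2],"delta_rot": [0,0,0],"fingers": 1},
    {"xyz": [0,0.4,3.5],"delta_rot": [0,0,0],"fingers": 1},
    {"xyz": [0,0.4,4.4],"delta_rot": [0,0,0],"fingers": 1},
    {"xyz": [0,0.4,4.4],"delta_rot": [0,0,0],"fingers": 1},
    {"xyz": [0,0.4,4.4],"delta_rot": [0,0,0],"fingers": 1}
  ]
}}

```text
clock: 2.92
tcp_pos: [0.4898, -0.1674, 0.0382]
orientation: [-3.137, -0.016, 0.007]
contact_force: [0.6, -0.5, 1.0]
grip_width: -0.0003
```

{"op": "jog_arm", "data": {
  "rows": [
    {"xyz": [0,0,0.1],"delta_rot": [0,0,0],"fingers": 1},
    {"xyz": [0,0,0.2],"delta_rot": [0,0,0],"fingers": 1},
    {"xyz": [0,0,0.3],"delta_rot": [0,0,0],"fingers": 1},
    {"xyz": [0,0,0.3],"delta_rot": [0,0,0],"fingers": 1},
    {"xyz": [0,0,0.3],"delta_rot": [0,0,0],"fingers": 1}
  ]
}}

```text
clock: 3.33
tcp_pos: [0.49, -0.1674, 0.0355]
orientation: [-3.137, -0.016, 0.006]
contact_force: [0.5, -0.2, 0.6]
grip_width: 0.0001
```

{"op": "jog_arm", "data": {
  "rows": [
    {"xyz": [0.3,0,0],"delta_rot": [0,0,0],"fingers": 1},
    {"xyz": [0.3,0,0.1],"delta_rot": [0,0,0],"fingers": 1},
    {"xyz": [0.3,0,0.2],"delta_rot": [0,0,0],"fingers": 1},
    {"xyz": [0.3,0,0.2],"delta_rot": [0,0,0],"fingers": 1},
    {"xyz": [0.3,0,0.2],"delta_rot": [0,0,0],"fingers": 1}
  ]
}}

```text
clock: 3.75
tcp_pos: [0.4928, -0.1673, 0.0333]
orientation: [-3.137, -0.017, 0.007]
contact_force: [-0.7, 0.0, -0.0]
grip_width: -0.0003
```

{"op": "jog_arm", "data": {
  "rows": [
    {"xyz": [0,0,0.1],"delta_rot": [0,0,0],"fingers": 1},
    {"xyz": [0,0,0.15],"delta_rot": [0,0,0],"fingers": 1},
    {"xyz": [0,0,0.15],"delta_rot": [0,0,0],"fingers": 1},
    {"xyz": [0,0,0.15],"delta_rot": [0,0,0],"fingers": 1},
    {"xyz": [0,0,0.15],"delta_rot": [0,0,0],"fingers": 1}
  ]
}}

```text
clock: 4.17
tcp_pos: [0.4928, -0.1673, 0.0318]
orientation: [-3.137, -0.017, 0.007]
contact_force: [0.4, 0.4, 0.2]
grip_width: 0.0002
```

{"op": "jog_arm", "data": {
  "rows": [
    {"xyz": [0,0,0.1],"delta_rot": [0,0,0],"fingers": 1},
    {"xyz": [0,0,0.15],"delta_rot": [0,0,0],"fingers": 1},
    {"xyz": [0,0,0.15],"delta_rot": [0,0,0],"fingers": 1},
    {"xyz": [0,0,0.15],"delta_rot": [0,0,0],"fingers": 1},
    {"xyz": [0,0,0.15],"delta_rot": [0,0,0],"fingers": 1}
  ]
}}

```text
clock: 4.58
tcp_pos: [0.4928, -0.1673, 0.0303]
orientation: [-3.137, -0.017, 0.007]
contact_force: [-0.7, 0.2, -1.4]
grip_width: -0.0001
```

Run:
```python
from h import *
o=r.get_obs(); print(o["clock"],o["tcp_pos"],o["contact_force"])
```

```text
4.5833 [ 0.49281801 -0.16727349  0.0303365 ] [-0.65965489  0.16786181 -1.431113  ]
```

{"op": "jog_arm", "data": {
  "rows": [
    {"xyz": [0,0,0.1],"delta_rot": [0,0,0],"fingers": 1},
    {"xyz": [0,0,0.15],"delta_rot": [0,0,0],"fingers": 1},
    {"xyz": [0,0,0.15],"delta_rot": [0,0,0],"fingers": 1},
    {"xyz": [0,0,0.15],"delta_rot": [0,0,0],"fingers": 1},
    {"xyz": [0,0,0.15],"delta_rot": [0,0,0],"fingers": 1}
  ]
}}

```text
clock: 5.0
tcp_pos: [0.4928, -0.1673, 0.0288]
orientation: [-3.137, -0.016, 0.007]
contact_force: [-0.3, -0.6, -0.1]
grip_width: 0.0004
```

{"op": "jog_arm", "data": {
  "rows": [
    {"xyz": [0,0,0.1],"delta_rot": [0,0,0],"fingers": 1},
    {"xyz": [0,0,0.15],"delta_rot": [0,0,0],"fingers": 1},
    {"xyz": [0,0,0.15],"delta_rot": [0,0,0],"fingers": 1},
    {"xyz": [0,0,0.15],"delta_rot": [0,0,0],"fingers": 1},
    {"xyz": [0,0,0.15],"delta_rot": [0,0,0],"fingers": 1}
  ]
}}

```text
clock: 5.42
tcp_pos: [0.4928, -0.1673, 0.0273]
orientation: [-3.137, -0.017, 0.007]
contact_force: [-0.0, -0.0, -0.5]
grip_width: 0.0003
```

Run:
```python
from h import *
im=imaging.grab_frame("wrist"); a=im[130:330,180:400]
s=imaging.grab_frame("scene")[160:270,140:290]
cv2.imwrite("pics/w2.png",np.hstack([cv2.resize(a,(440,400)),cv2.resize(s,(340,250)) if 0 else cv2.copyMakeBorder(cv2.resize(s,(345,253)),0,147,0,0,0)]))
```

```text
(no output)
```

View pics/w2.png

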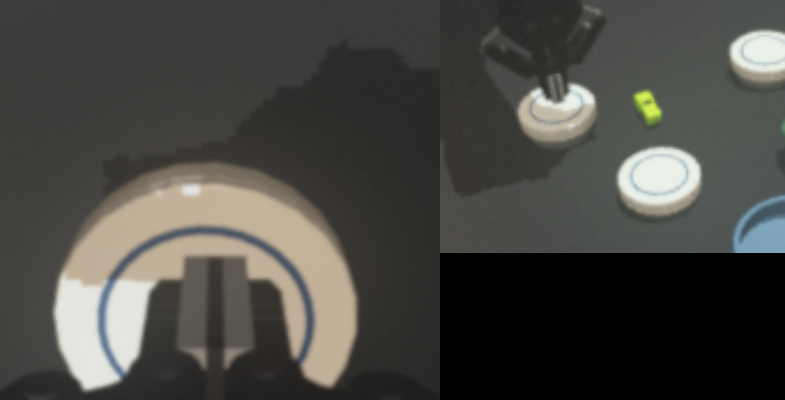

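Run:
```python
from h import *
o=r.get_obs(); p=o["tcp_pos"]; W=imaging.camera_info("wrist"); S=imaging.camera_info("scene")
print(o["contact_force"],p, o["moment"])
for dx in (-.011,0,.011):
  for dz in (0,.01,.02): print(dx,dz,project(W,p+[dx,0,dz]).round(1),project(S,p+[dx,0,dz]).round(1))
print("cap",project(W,[.4644,-.1663,.0316]),project(S,[.4644,-.1663,.0316]))
s=cv2.imread("pics/s1.png") 
im=imaging.grab_frame("scene"); cv2.imwrite("pics/s2.png",cv2.resize(im[170:240,150:250],None,fx=7,fy=7,interpolation=cv2.INTER_CUBIC))
w=imaging.grab_frame("wrist"); cv2.imwrite("pics/w3.png",cv2.resize(w[180:330,200:380],None,fx=4,fy=4,interpolation=cv2.INTER_CUBIC))
```

```text
[-0.52024892  0.06354223  0.36084853] [ 0.49282494 -0.16727666  0.02733922] [ 0.04759567  0.0006259  -0.00483839]
-0.011 0 [288.6 261.6] [191.9 210.8]
-0.011 0.01 [288.6 270.8] [191.3 207.8]
-0.011 0.02 [288.6 280.9] [190.7 204.7]
0 0 [288.8 243.5] [193.2 213.4]
0 0.01 [288.8 251.9] [192.6 210.3]
0 0.02 [288.8 261.1] [192.  207.2]
0.011 0 [289.1 224.6] [194.5 215.9]
0.011 0.01 [289.1 232.2] [193.9 212.9]
0.011 0.02 [289.1 240.6] [193.3 209.7]
cap [286.48659525 293.36144669] [190.10358887 205.53380268]
```

View pics/s2.png

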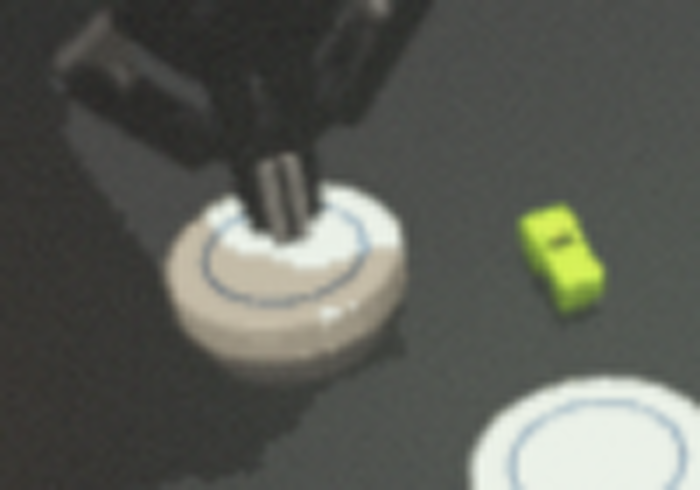

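View pics/w3.png

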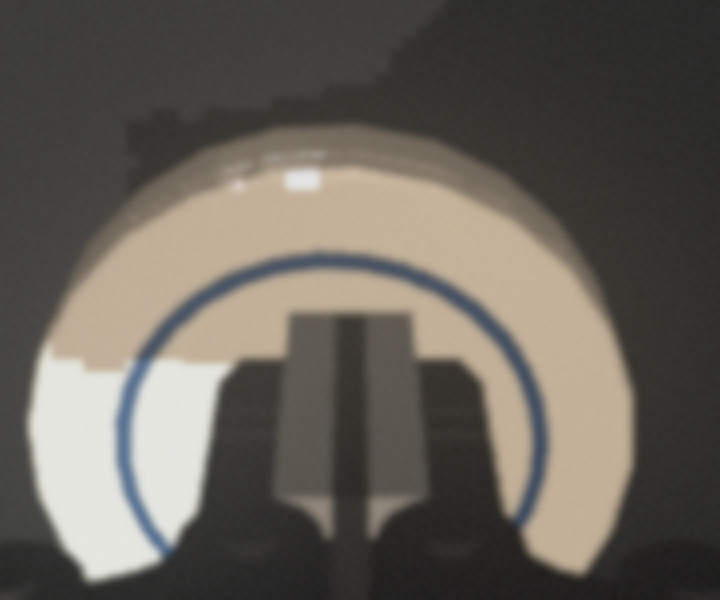

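Run:
```python
from h import *
o=r.get_obs(); W=imaging.camera_info("wrist"); S=imaging.camera_info("scene"); T=imaging.camera_info("top")
p,e=tri([ray(W,(287.5,258.7)),ray(S,(190.6,204))]); print("tip front edge",p.round(4),np.round(e,4),o["tcp_pos"])
p,e=tri([ray(W,(283,288)),ray(S,(105.5/3.4+159.5,156.5/3.4+159.5)),ray(T,(603.5/3.4+169.5,342.5/3.4+169.5))]); print("cap",p.round(4),np.round(e,4))
for zz in (.0276,.0316): print(atz(W,(283,288),zz))
# cap diameter in wrist: left 28, right 634 /4
print(606/4, 42*363/ (606/8))
```

```text
tip front edge [ 0.5028 -0.1687  0.0652] [0.0022 0.0022] [ 0.49279736 -0.16731432  0.02734899]
cap [ 0.4651 -0.1657  0.0307] [0.0022 0.001  0.0021]
[ 0.46526953 -0.16429827  0.0276    ]
[ 0.46779109 -0.16434674  0.0316    ]
151.5 201.26732673267327
```

The wrist and scene pictures agree that the visible fingertip edge is about 35 mm above the cap, although the reported TCP is at z=0.027. No contact force shows either. The cap looks level and untouched. I go on down in small steps and watch the force.

{"op": "jog_arm", "data": {
  "rows": [
    {"xyz": [0,0,0.1],"delta_rot": [0,0,0],"fingers": 1},
    {"xyz": [0,0,0.2],"delta_rot": [0,0,0],"fingers": 1},
    {"xyz": [0,0,0.2],"delta_rot": [0,0,0],"fingers": 1},
    {"xyz": [0,0,0.2],"delta_rot": [0,0,0],"fingers": 1},
    {"xyz": [0,0,0.2],"delta_rot": [0,0,0],"fingers": 1}
  ]
}}

```text
clock: 6.03
tcp_pos: [0.4928, -0.1673, 0.0253]
orientation: [-3.137, -0.016, 0.007]
contact_force: [0.8, -0.0, 0.2]
grip_width: 0.0001
```

Run:
```python
from h import *
o=r.get_obs(); print(o["clock"],o["tcp_pos"],o["contact_force"],o["moment"])
w=imaging.grab_frame("wrist"); cv2.imwrite("pics/w4.png",cv2.resize(w[130:410,140:440],None,fx=2,fy=2,interpolation=cv2.INTER_CUBIC))
```

```text
6.0333 [ 0.49277707 -0.16725284  0.02530822] [ 0.83491679 -0.02896287  0.24308626] [-0.00568141  0.04405563 -0.02573516]
```

View pics/w4.png

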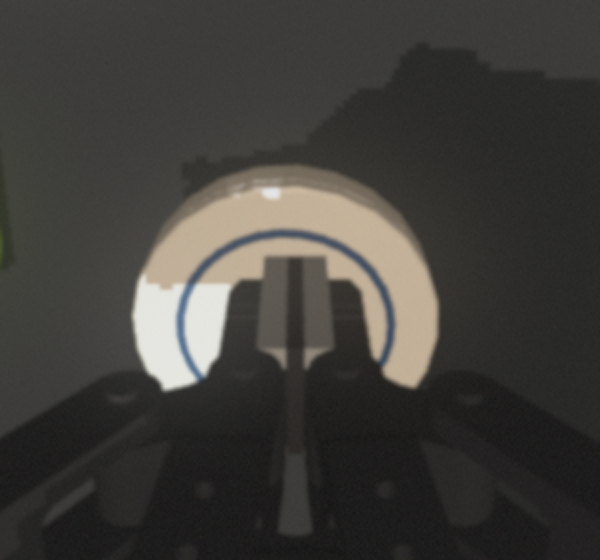

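The wrist view still shows the fingertips short of the ring's far edge, with the cap level. I continue down.

{"op": "jog_arm", "data": {
  "rows": [
    {"xyz": [0,0,0.1],"delta_rot": [0,0,0],"fingers": 1},
    {"xyz": [0,0,0.2],"delta_rot": [0,0,0],"fingers": 1},
    {"xyz": [0,0,0.3],"delta_rot": [0,0,0],"fingers": 1},
    {"xyz": [0,0,0.3],"delta_rot": [0,0,0],"fingers": 1},
    {"xyz": [0,0,0.3],"delta_rot": [0,0,0],"fingers": 1}
  ]
}}

```text
clock: 6.5
tcp_pos: [0.4927, -0.1673, 0.0222]
orientation: [-3.137, -0.016, 0.007]
contact_force: [0.9, 0.5, -0.3]
grip_width: 0.0001
```

{"op": "jog_arm", "data": {
  "rows": [
    {"xyz": [0,0,0.1],"delta_rot": [0,0,0],"fingers": 1},
    {"xyz": [0,0,0.2],"delta_rot": [0,0,0],"fingers": 1},
    {"xyz": [0,0,0.3],"delta_rot": [0,0,0],"fingers": 1},
    {"xyz": [0,0,0.3],"delta_rot": [0,0,0],"fingers": 1},
    {"xyz": [0,0,0.3],"delta_rot": [0,0,0],"fingers": 1}
  ]
}}

```text
clock: 6.92
tcp_pos: [0.4926, -0.1672, 0.0191]
orientation: [-3.137, -0.017, 0.007]
contact_force: [-0.2, 1.4, -0.2]
grip_width: -0.0003
```

Run:
```python
from h import *
o=r.get_obs(); print(o["clock"],o["tcp_pos"],o["contact_force"],o["moment"])
w=imaging.grab_frame("wrist")[180:300,200:350];im=imaging.grab_frame("scene")[170:240,150:250]
cv2.imwrite("pics/w5.png",np.hstack([cv2.resize(w,(450,360),interpolation=cv2.INTER_CUBIC),cv2.resize(im,(350,360),interpolation=cv2.INTER_CUBIC)]))
```

```text
6.9167 [ 0.4926262  -0.16719074  0.01914061] [-0.22443235  1.39300092 -0.16855997] [ 0.00653804 -0.03113401 -0.00604774]
```

View pics/w5.png

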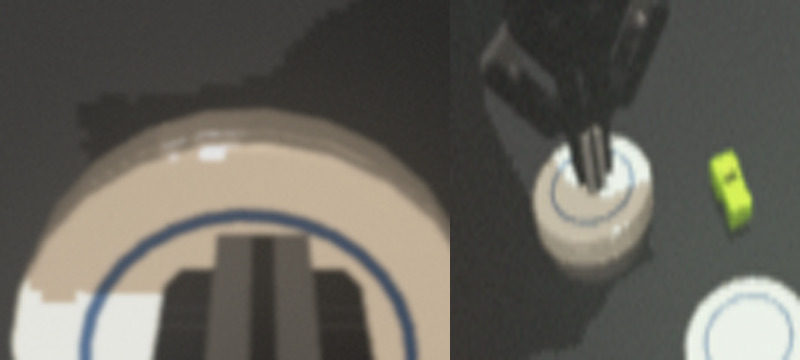

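The scene crop shows the tips, now at about (191,207), still dropping in front of the cap. By geometry contact is about 20 mm further down. I take a moderate step.

{"op": "jog_arm", "data": {
  "rows": [
    {"xyz": [0,0,0.2],"delta_rot": [0,0,0],"fingers": 1},
    {"xyz": [0,0,0.5],"delta_rot": [0,0,0],"fingers": 1},
    {"xyz": [0,0,0.8],"delta_rot": [0,0,0],"fingers": 1},
    {"xyz": [0,0,0.8],"delta_rot": [0,0,0],"fingers": 1},
    {"xyz": [0,0,0.8],"delta_rot": [0,0,0],"fingers": 1}
  ]
}}

```text
clock: 7.43
tcp_pos: [0.4924, -0.1671, 0.0109]
orientation: [-3.137, -0.017, 0.008]
contact_force: [-0.5, -0.9, 0.0]
grip_width: 0.0004
```

Run:
```python
from h import *
o=r.get_obs(); print(o["clock"],o["tcp_pos"],o["contact_force"],o["moment"])
w=imaging.grab_frame("wrist")[180:300,200:350];im=imaging.grab_frame("scene")[170:240,150:250]
cv2.imwrite("pics/w6.png",np.hstack([cv2.resize(w,(450,360),interpolation=cv2.INTER_CUBIC),cv2.resize(im,(350,360),interpolation=cv2.INTER_CUBIC)]))
```

```text
7.4333 [ 0.49240201 -0.16711492  0.01090284] [-0.46746619 -0.94708338  0.02511105] [ 0.01852237 -0.07651578  0.0089241 ]
```

View pics/w6.png

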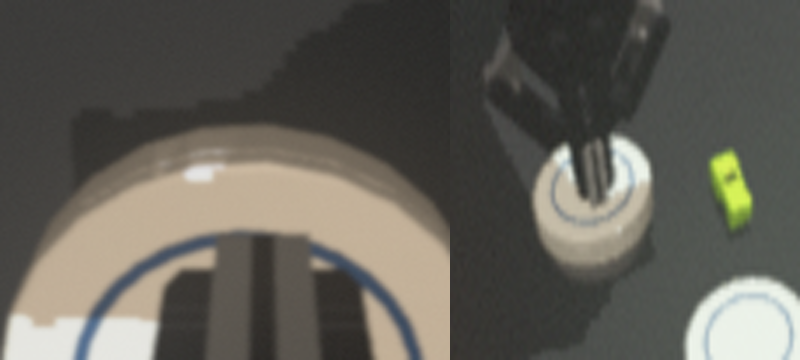

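The tips are now at the ring's far edge in the wrist view and at row ~210 in the scene. They still have roughly 14 mm to go.

{"op": "jog_arm", "data": {
  "rows": [
    {"xyz": [0,0,0.2],"delta_rot": [0,0,0],"fingers": 1},
    {"xyz": [0,0,0.4],"delta_rot": [0,0,0],"fingers": 1},
    {"xyz": [0,0,0.6],"delta_rot": [0,0,0],"fingers": 1},
    {"xyz": [0,0,0.6],"delta_rot": [0,0,0],"fingers": 1},
    {"xyz": [0,0,0.6],"delta_rot": [0,0,0],"fingers": 1}
  ]
}}

```text
clock: 7.95
tcp_pos: [0.4925, -0.1671, 0.005]
orientation: [-3.137, -0.017, 0.008]
contact_force: [-0.7, -0.2, -1.2]
grip_width: 0.0003
```

{"op": "jog_arm", "data": {
  "rows": [
    {"xyz": [0,0,0.1],"delta_rot": [0,0,0],"fingers": 1},
    {"xyz": [0,0,0.2],"delta_rot": [0,0,0],"fingers": 1},
    {"xyz": [0,0,0.2],"delta_rot": [0,0,0],"fingers": 1},
    {"xyz": [0,0,0.2],"delta_rot": [0,0,0],"fingers": 1},
    {"xyz": [0,0,0.2],"delta_rot": [0,0,0],"fingers": 1}
  ]
}}

```text
clock: 8.37
tcp_pos: [0.4925, -0.1671, 0.003]
orientation: [-3.137, -0.017, 0.008]
contact_force: [0.1, 0.7, 0.2]
grip_width: -0.0001
```

{"op": "jog_arm", "data": {
  "rows": [
    {"xyz": [0,0,0.1],"delta_rot": [0,0,0],"fingers": 1},
    {"xyz": [0,0,0.2],"delta_rot": [0,0,0],"fingers": 1},
    {"xyz": [0,0,0.2],"delta_rot": [0,0,0],"fingers": 1},
    {"xyz": [0,0,0.2],"delta_rot": [0,0,0],"fingers": 1},
    {"xyz": [0,0,0.2],"delta_rot": [0,0,0],"fingers": 1}
  ]
}}

```text
clock: 8.78
tcp_pos: [0.4925, -0.1671, 0.001]
orientation: [-3.137, -0.017, 0.008]
contact_force: [-0.3, -0.4, -0.1]
grip_width: -0.0
```

{"op": "jog_arm", "data": {
  "rows": [
    {"xyz": [0,0,0.1],"delta_rot": [0,0,0],"fingers": 1},
    {"xyz": [0,0,0.15],"delta_rot": [0,0,0],"fingers": 1},
    {"xyz": [0,0,0.15],"delta_rot": [0,0,0],"fingers": 1},
    {"xyz": [0,0,0.15],"delta_rot": [0,0,0],"fingers": 1},
    {"xyz": [0,0,0.15],"delta_rot": [0,0,0],"fingers": 1}
  ]
}}

```text
clock: 9.2
tcp_pos: [0.4925, -0.1671, -0.0005]
orientation: [-3.137, -0.017, 0.008]
contact_force: [-0.0, -0.4, -0.5]
grip_width: 0.0002
```

Run:
```python
from h import *
o=r.get_obs(); print(o["clock"],o["tcp_pos"],o["contact_force"],o["moment"])
w=imaging.grab_frame("wrist")[180:300,200:350];im=imaging.grab_frame("scene")[170:240,150:250]
cv2.imwrite("pics/w7.png",np.hstack([cv2.resize(w,(450,360),interpolation=cv2.INTER_CUBIC),cv2.resize(im,(350,360),interpolation=cv2.INTER_CUBIC)]))
```

```text
9.2 [ 0.49245897 -0.1670783  -0.0005048 ] [-0.01639287 -0.3743601  -0.49614813] [-0.0153559  -0.00808077 -0.05409913]
```

View pics/w7.png

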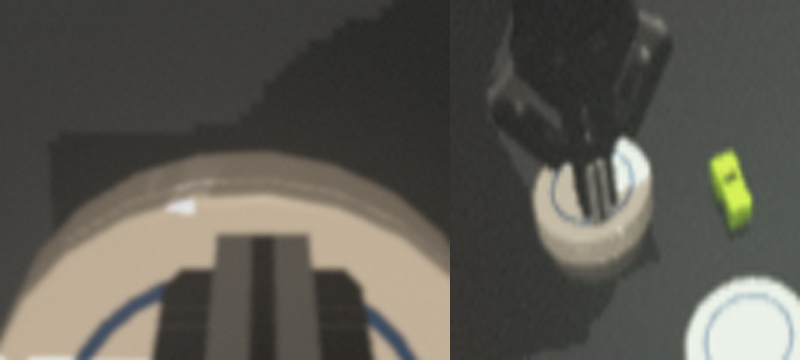

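The tips (scene row ~213) are now almost on the cap's far rim.

{"op": "jog_arm", "data": {
  "rows": [
    {"xyz": [0,0,0.1],"delta_rot": [0,0,0],"fingers": 1},
    {"xyz": [0,0,0.15],"delta_rot": [0,0,0],"fingers": 1},
    {"xyz": [0,0,0.15],"delta_rot": [0,0,0],"fingers": 1},
    {"xyz": [0,0,0.15],"delta_rot": [0,0,0],"fingers": 1},
    {"xyz": [0,0,0.15],"delta_rot": [0,0,0],"fingers": 1}
  ]
}}

```text
clock: 9.72
tcp_pos: [0.4925, -0.1671, -0.002]
orientation: [-3.137, -0.017, 0.008]
contact_force: [-0.4, 0.4, 0.1]
grip_width: -0.0002
```

{"op": "jog_arm", "data": {
  "rows": [
    {"xyz": [0,0,0.1],"delta_rot": [0,0,0],"fingers": 1},
    {"xyz": [0,0,0.15],"delta_rot": [0,0,0],"fingers": 1},
    {"xyz": [0,0,0.15],"delta_rot": [0,0,0],"fingers": 1},
    {"xyz": [0,0,0.15],"delta_rot": [0,0,0],"fingers": 1},
    {"xyz": [0,0,0.15],"delta_rot": [0,0,0],"fingers": 1}
  ]
}}

```text
clock: 10.13
tcp_pos: [0.4924, -0.167, -0.0035]
orientation: [-3.137, -0.017, 0.008]
contact_force: [-0.2, -0.3, 0.1]
grip_width: 0.0003
```

{"op": "jog_arm", "data": {
  "rows": [
    {"xyz": [0,0,0.1],"delta_rot": [0,0,0],"fingers": 1},
    {"xyz": [0,0,0.15],"delta_rot": [0,0,0],"fingers": 1},
    {"xyz": [0,0,0.15],"delta_rot": [0,0,0],"fingers": 1},
    {"xyz": [0,0,0.15],"delta_rot": [0,0,0],"fingers": 1},
    {"xyz": [0,0,0.15],"delta_rot": [0,0,0],"fingers": 1}
  ]
}}

```text
clock: 10.55
tcp_pos: [0.4926, -0.1671, -0.005]
orientation: [-3.137, -0.017, 0.008]
contact_force: [0.0, 0.4, 0.6]
grip_width: -0.0002
```

{"op": "jog_arm", "data": {
  "rows": [
    {"xyz": [0,0,0.1],"delta_rot": [0,0,0],"fingers": 1},
    {"xyz": [0,0,0.15],"delta_rot": [0,0,0],"fingers": 1},
    {"xyz": [0,0,0.15],"delta_rot": [0,0,0],"fingers": 1},
    {"xyz": [0,0,0.15],"delta_rot": [0,0,0],"fingers": 1},
    {"xyz": [0,0,0.15],"delta_rot": [0,0,0],"fingers": 1}
  ]
}}

```text
clock: 10.97
tcp_pos: [0.4927, -0.1671, -0.0064]
orientation: [-3.137, -0.017, 0.007]
contact_force: [1.6, -0.8, 0.7]
grip_width: -0.0003
```

Run:
```python
from h import *
o=r.get_obs(); print(o["clock"],o["tcp_pos"],o["contact_force"],o["moment"])
w=imaging.grab_frame("wrist")[180:300,200:350];im=imaging.grab_frame("scene")[170:240,150:250]
cv2.imwrite("pics/w8.png",np.hstack([cv2.resize(w,(450,360),interpolation=cv2.INTER_CUBIC),cv2.resize(im,(350,360),interpolation=cv2.INTER_CUBIC)]))
```

```text
10.9667 [ 0.49272674 -0.16708457 -0.00640873] [ 1.57383003 -0.82913379  0.69481646] [-0.08249239 -0.28395276 -0.00126824]
```

View pics/w8.png

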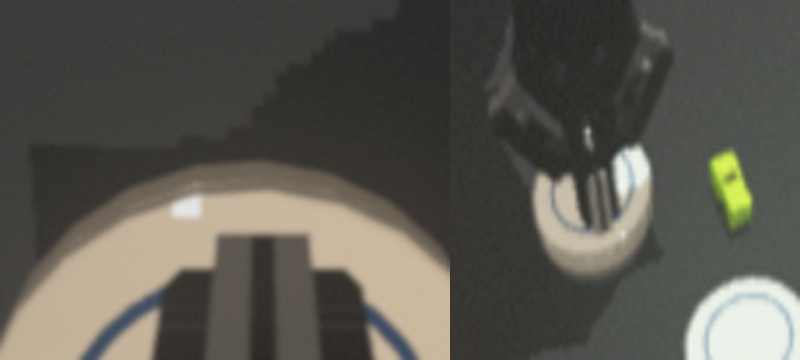

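The skirt's visible height in the wrist view has shrunk (rim row 195→190, skirt edge 155→163) with hardly any force. The cap seems to be tipping. I push slightly more, then let go and check.

{"op": "jog_arm", "data": {
  "rows": [
    {"xyz": [0,0,0.05],"delta_rot": [0,0,0],"fingers": 1},
    {"xyz": [0,0,0.1],"delta_rot": [0,0,0],"fingers": 1},
    {"xyz": [0,0,0.1],"delta_rot": [0,0,0],"fingers": 1},
    {"xyz": [0,0,0.1],"delta_rot": [0,0,0],"fingers": 1},
    {"xyz": [0,0,0.1],"delta_rot": [0,0,0],"fingers": 1}
  ]
}}

```text
clock: 11.48
tcp_pos: [0.4928, -0.1669, -0.0074]
orientation: [-3.137, -0.017, 0.007]
contact_force: [1.0, 0.3, 2.7]
grip_width: 0.0001
```

{"op": "jog_arm", "data": {
  "rows": [
    {"xyz": [0,0,0.05],"delta_rot": [0,0,0],"fingers": 1},
    {"xyz": [0,0,0.1],"delta_rot": [0,0,0],"fingers": 1},
    {"xyz": [0,0,0.1],"delta_rot": [0,0,0],"fingers": 1},
    {"xyz": [0,0,0.1],"delta_rot": [0,0,0],"fingers": 1},
    {"xyz": [0,0,0.1],"delta_rot": [0,0,0],"fingers": 1}
  ]
}}

```text
clock: 11.9
tcp_pos: [0.4931, -0.1667, -0.0079]
orientation: [-3.136, -0.017, 0.006]
contact_force: [0.0, 1.6, 8.7]
grip_width: 0.0002
```

Run:
```python
from h import *
o=r.get_obs(); print(o["clock"],o["tcp_pos"],o["contact_force"],o["moment"])
```

```text
11.9 [ 0.49306146 -0.16670779 -0.00789552] [6.48114085e-03 1.55960246e+00 8.73289262e+00] [ 0.2461586   0.02567638 -0.03332751]
```

The push met a hard stop after about 5 mm (8.7 N), and the cap is visibly tilted, so this cap looks like the loose one. I let go and check that it stays tipped.

{"op": "jog_arm", "data": {
  "rows": [
    {"xyz": [0,0,-1],"delta_rot": [0,0,0],"fingers": 1},
    {"xyz": [0,0,-2.5],"delta_rot": [0,0,0],"fingers": 1},
    {"xyz": [-1.4,-0.1,-2.5],"delta_rot": [0,0,0],"fingers": 1},
    {"xyz": [-2.8,-0.1,-2.5],"delta_rot": [0,0,0],"fingers": 1},
    {"xyz": [-2.8,-0.1,-2.5],"delta_rot": [0,0,0],"fingers": 1}
  ]
}}

```text
clock: 12.32
tcp_pos: [0.4612, -0.1664, 0.0171]
orientation: [-3.136, -0.015, 0.013]
contact_force: [-1.2, -0.4, 1.1]
grip_width: -0.0001
```

Run:
```python
from h import *
o=r.get_obs(); print(o["clock"],o["tcp_pos"],o["contact_force"],o["moment"])
W=imaging.camera_info("wrist")
w=imaging.grab_frame("wrist")
print("cap centre proj",project(W,[.465,-.166,.031]))
w=w[100:330,180:400];im=imaging.grab_frame("scene")[170:250,150:260]
cv2.imwrite("pics/w9.png",np.hstack([cv2.resize(w,(345,360),interpolation=cv2.INTER_CUBIC),cv2.resize(im,(440,360),interpolation=cv2.INTER_CUBIC)]))
```

```text
12.3167 [ 0.46119123 -0.16636067  0.01707047] [-1.20960291 -0.35090693  1.06106673] [0.00573745 0.02891231 0.03534747]
cap centre proj [288.2135516  248.67617763]
```

View pics/w9.png

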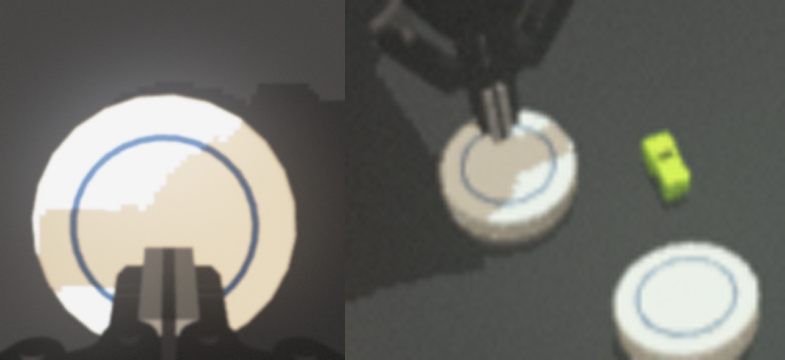

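The cap stays tipped towards +x when let go: its scene ellipse is rounder and the skirt thinner than its neighbour's, and the wrist view shows no skirt. It is the loose one, so I now press its middle.

{"op": "jog_arm", "data": {
  "rows": [
    {"xyz": [0.5,-0.1,0],"delta_rot": [0,0,0],"fingers": 1},
    {"xyz": [0.5,-0.1,0.5],"delta_rot": [0,0,0],"fingers": 1},
    {"xyz": [0.5,-0.1,1],"delta_rot": [0,0,0],"fingers": 1},
    {"xyz": [0.5,-0.1,1.4],"delta_rot": [0,0,0],"fingers": 1},
    {"xyz": [0.5,-0.1,1.4],"delta_rot": [0,0,0],"fingers": 1}
  ]
}}

```text
clock: 12.83
tcp_pos: [0.4688, -0.1648, 0.0021]
orientation: [-3.136, -0.017, 0.011]
contact_force: [0.0, -0.7, -0.5]
grip_width: 0.0003
```

Run:
```python
from h import *
o=r.get_obs(); print(o["clock"],o["tcp_pos"],o["contact_force"],o["moment"])
w=imaging.grab_frame("wrist")
w=w[100:330,180:400];im=imaging.grab_frame("scene")[170:250,150:260]
cv2.imwrite("pics/w10.png",np.hstack([cv2.resize(w,(345,360),interpolation=cv2.INTER_CUBIC),cv2.resize(im,(440,360),interpolation=cv2.INTER_CUBIC)]))
```

```text
12.8333 [ 0.46881274 -0.16477816  0.00205347] [ 0.04554295 -0.72282033 -0.51249176] [9.47793348e-03 3.80038639e-05 6.44529771e-02]
```

View pics/w10.png

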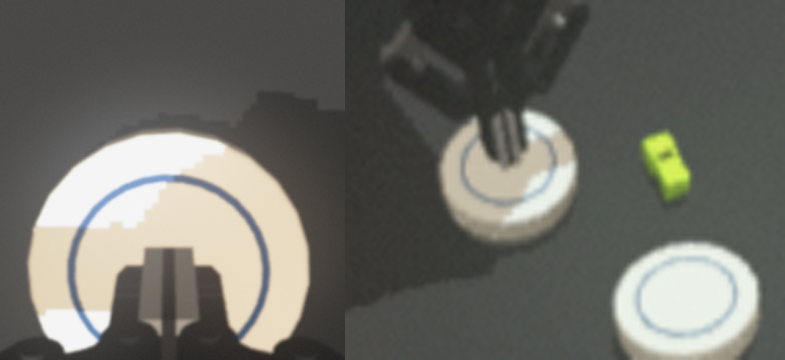

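The tips are centred on the ring (column 168 for both, front edge just ahead of its middle). I press down.

{"op": "jog_arm", "data": {
  "rows": [
    {"xyz": [-0.1,0,0.15],"delta_rot": [0,0,0],"fingers": 1},
    {"xyz": [-0.1,0,0.3],"delta_rot": [0,0,0],"fingers": 1},
    {"xyz": [-0.1,0,0.45],"delta_rot": [0,0,0],"fingers": 1},
    {"xyz": [-0.1,0,0.6],"delta_rot": [0,0,0],"fingers": 1},
    {"xyz": [-0.1,0,0.6],"delta_rot": [0,0,0],"fingers": 1}
  ]
}}

```text
clock: 13.35
tcp_pos: [0.468, -0.165, -0.0031]
orientation: [-3.136, -0.016, 0.01]
contact_force: [-2.1, -0.3, 4.9]
grip_width: -0.0001
```

{"op": "jog_arm", "data": {
  "rows": [
    {"xyz": [0,0,0.1],"delta_rot": [0,0,0],"fingers": 1},
    {"xyz": [0,0,0.2],"delta_rot": [0,0,0],"fingers": 1},
    {"xyz": [0,0,0.3],"delta_rot": [0,0,0],"fingers": 1},
    {"xyz": [0,0,0.3],"delta_rot": [0,0,0],"fingers": 1},
    {"xyz": [0,0,0.3],"delta_rot": [0,0,0],"fingers": 1}
  ]
}}

```text
clock: 13.77
tcp_pos: [0.4673, -0.165, -0.0057]
orientation: [-3.136, -0.016, 0.012]
contact_force: [-3.3, 0.0, 7.9]
grip_width: -0.0001
```

{"op": "jog_arm", "data": {
  "rows": [
    {"xyz": [0,0,0.1],"delta_rot": [0,0,0],"fingers": 1},
    {"xyz": [0,0,0.2],"delta_rot": [0,0,0],"fingers": 1},
    {"xyz": [0,0,0.3],"delta_rot": [0,0,0],"fingers": 1},
    {"xyz": [0,0,0.3],"delta_rot": [0,0,0],"fingers": 1},
    {"xyz": [0,0,0.3],"delta_rot": [0,0,0],"fingers": 1}
  ]
}}

```text
clock: 14.18
tcp_pos: [0.4664, -0.1651, -0.0083]
orientation: [-3.136, -0.015, 0.014]
contact_force: [-4.5, 0.7, 7.5]
grip_width: 0.0001
```

Run:
```python
from h import *
o=r.get_obs(); print(o["clock"],o["tcp_pos"],o["contact_force"],o["moment"])
w=imaging.grab_frame("wrist")
w=w[100:330,180:400];im=imaging.grab_frame("scene")[170:250,150:260]
cv2.imwrite("pics/w11.png",np.hstack([cv2.resize(w,(345,360),interpolation=cv2.INTER_CUBIC),cv2.resize(im,(440,360),interpolation=cv2.INTER_CUBIC)]))
```

```text
14.1833 [ 0.46644176 -0.1651096  -0.00830625] [-4.50958373  0.74393306  7.53244236] [ 0.17751041  0.78711169 -0.03746863]
```

View pics/w11.png

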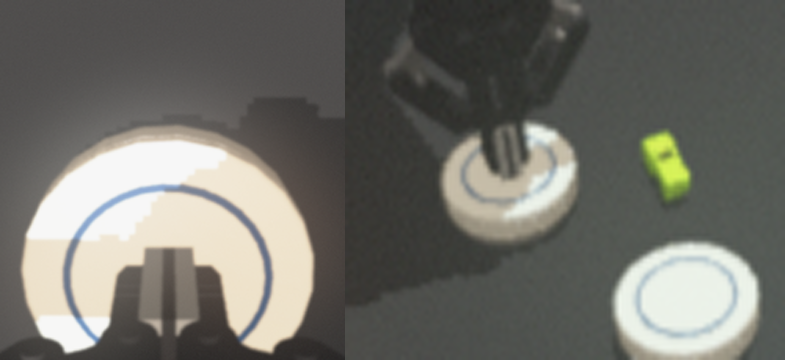

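The cap has levelled under the tips and its skirt shows again in both views. I keep pressing until it stops hard.

{"op": "jog_arm", "data": {
  "rows": [
    {"xyz": [0,0,0.1],"delta_rot": [0,0,0],"fingers": 1},
    {"xyz": [0,0,0.2],"delta_rot": [0,0,0],"fingers": 1},
    {"xyz": [0,0,0.3],"delta_rot": [0,0,0],"fingers": 1},
    {"xyz": [0,0,0.3],"delta_rot": [0,0,0],"fingers": 1},
    {"xyz": [0,0,0.3],"delta_rot": [0,0,0],"fingers": 1}
  ]
}}

```text
clock: 14.7
tcp_pos: [0.4664, -0.1652, -0.009]
orientation: [-3.137, -0.015, 0.014]
contact_force: [-9.9, 3.0, 31.6]
grip_width: 0.0002
```

It stopped hard at 32 N, so I lift straight off and check.

{"op": "jog_arm", "data": {
  "rows": [
    {"xyz": [0,0,-1],"delta_rot": [0,0,0],"fingers": 1},
    {"xyz": [0,0,-2.5],"delta_rot": [0,0,0],"fingers": 1},
    {"xyz": [0,0,-5],"delta_rot": [0,0,0],"fingers": 1},
    {"xyz": [0,0,-8],"delta_rot": [0,0,0],"fingers": 1},
    {"xyz": [0,0,-10],"delta_rot": [0,0,0],"fingers": 1}
  ]
}}

```text
clock: 15.12
tcp_pos: [0.468, -0.1658, 0.0931]
orientation: [-3.137, -0.015, 0.011]
contact_force: [0.6, -0.4, 0.2]
grip_width: 0.0001
```

{"op": "jog_arm", "data": {
  "rows": [
    {"xyz": [-0.5,3,-2],"delta_rot": [0,0,0],"fingers": 1},
    {"xyz": [-1,6,-4],"delta_rot": [0,0,0],"fingers": 1},
    {"xyz": [-2,10,-6],"delta_rot": [0,0,0],"fingers": 1},
    {"xyz": [-3,14,-8],"delta_rot": [0,0,0],"fingers": 1},
    {"xyz": [-4,17,-8],"delta_rot": [0,0,0],"fingers": 1}
  ]
}}

```text
clock: 15.53
tcp_pos: [0.4316, -0.3388, 0.1761]
orientation: [-3.14, -0.017, 0.004]
contact_force: [2.6, -0.6, 0.5]
grip_width: 0.0003
```

Run:
```python
from h import *
o=r.get_obs(); print(o["clock"],o["tcp_pos"],o["contact_force"])
im=imaging.grab_frame("scene");t=imaging.grab_frame("top")
cv2.imwrite("pics/s_end.png",im); cv2.imwrite("pics/t_end.png",t)
cv2.imwrite("pics/e1.png",cv2.resize(im[160:270,160:390],None,fx=3.4,fy=3.4,interpolation=cv2.INTER_CUBIC))
cv2.imwrite("pics/e2.png",cv2.resize(t[170:300,170:400],None,fx=3.4,fy=3.4,interpolation=cv2.INTER_CUBIC))
```

```text
15.5333 [ 0.43160297 -0.33882536  0.17611727] [ 2.62913221 -0.62885858  0.51300643]
```

View pics/e1.png

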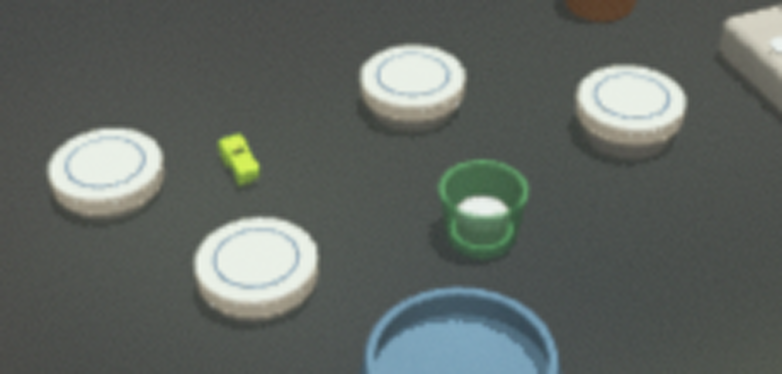

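View pics/t_end.png

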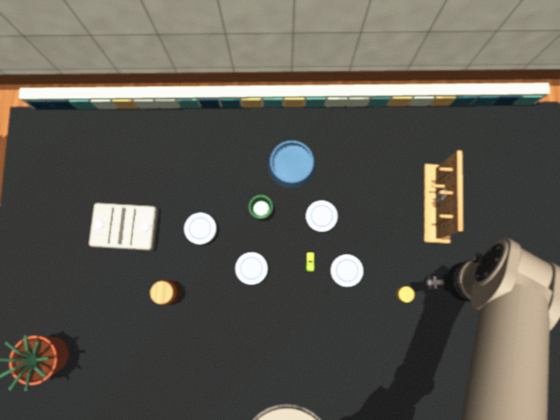

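The scene crop shows the cap level and about 1.8 px lower (ring 156→162 in the crop), and everything else unmoved. I now check level and depth by numbers.

Run:
```python
from h import *
S=imaging.camera_info("scene");T=imaging.camera_info("top")
f=lambda p:(np.array(p)+.5)/3.4-.5
print(project(T,[.4316,-.3388,.176]),project(T,[.4316,-.3388,.35]))
# image shift scene before/after by phase correlation on patches
a=cv2.imread("pics/scene0.png",0).astype(np.float32);b=cv2.imread("pics/s_end.png",0).astype(np.float32)
for n,(c,w) in dict(Rn=(191,209),Rf=(235,239),Ln=(281,185),Lf=(346,191),wh=(231,207),tl=(302,221)).items():
    k=10 if n=="wh" else 20
    print(n,cv2.phaseCorrelate(a[w-k:w+k,c-k:c+k].copy(),b[w-k:w+k,c-k:c+k].copy(),cv2.createHanningWindow((2*k,2*k),cv2.CV_32F)))
p=np.array([.465,-.1655,.031]); print("5mm shift px",project(S,p-[0,0,.005])-project(S,p))
for nm in ["top_big","scene_big"]: pass
# outline of the cap's white top ellipse vs model
for fn in ["scene0","s_end"]:
    im=cv2.imread(f"pics/{fn}.png"); g=cv2.resize(im[190:230,165:217],None,fx=8,fy=8,interpolation=cv2.INTER_CUBIC).astype(int)
    blue=((g[...,0]-g[...,2])>12)&(g.sum(2)>380)
    ys,xs=np.nonzero(blue); pts=np.stack([xs,ys],1).astype(np.float32)
    print(fn,len(pts), cv2.fitEllipse(pts) if len(pts)>20 else None)
# predicted ellipse for level ring r=.030 and for tilt .1
from math import pi
for z,tilt in((.031,0),(.026,0),(.026,.1),(.026,-.1)):
    th=np.linspace(0,2*pi,60); P=np.stack([.030*np.cos(th),.030*np.sin(th),-np.tan(tilt)*.03*np.cos(th)],1)+[.465,-.1655,z]
    q=np.array([(project(S,x)-[165,190]+.5)*8-.5 for x in P],np.float32); print(z,tilt,cv2.fitEllipse(q))
```

```text
[430.63094063 280.95884418] [460.57154019 279.09791567]
Rn ((0.29763297175523107, 1.5191823933140007), 0.9228886979818344)
Rf ((0.0470036680901309, 0.011628649750974773), 1.0081274262070656)
Ln ((-0.022707314106863663, 0.006460242014870943), 0.9969902563095093)
Lf ((0.028716218744879285, -0.04164855589441174), 1.0003997179865838)
wh ((-0.18126640283228745, 0.0001106558077008657), 1.0119249424338341)
tl ((0.05498753650545396, 0.07035424400345036), 1.024672607779503)
5mm shift px [0.29823561 1.51483691]
scene0 3721 ((204.796875, 129.21597290039062), (111.78167724609375, 183.9310760498047), 80.16210174560547)
s_end 3288 ((206.83486938476562, 141.74652099609375), (111.53951263427734, 184.2164764404297), 80.2966079711914)
0.031 0 ((207.21786499023438, 130.98736572265625), (115.83233642578125, 192.78140258789062), 79.92276000976562)
0.026 0 ((209.60752868652344, 143.1035614013672), (116.01197052001953, 192.145263671875), 79.85193634033203)
0.026 0.1 ((209.58238220214844, 143.13807678222656), (130.5702667236328, 192.22024536132812), 81.38671112060547)
0.026 -0.1 ((209.62701416015625, 143.040283203125), (101.40557098388672, 192.13548278808594), 78.7216796875)
```

View pics/s_end.png

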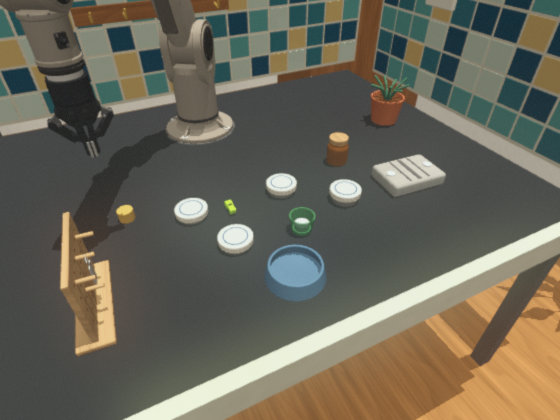

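The measured image shift (0.30, 1.52 px) matches exactly 5 mm down (0.30, 1.51 px). The ring ellipse has the same shape as at the start, so the cap is level. The other caps, the whistle and the tealight have not moved. I let the arm settle, then hand in.

{"op": "jog_arm", "data": {
  "rows": [
    {"xyz": [0,0,-1],"delta_rot": [0,0,0],"fingers": 1},
    {"xyz": [0,0,-1],"delta_rot": [0,0,0],"fingers": 1},
    {"xyz": [0,0,-1],"delta_rot": [0,0,0],"fingers": 1},
    {"xyz": [0,0,-1],"delta_rot": [0,0,0],"fingers": 1},
    {"xyz": [0,0,-1],"delta_rot": [0,0,0],"fingers": 1}
  ]
}}

```text
clock: 16.05
tcp_pos: [0.4278, -0.343, 0.1838]
orientation: [3.141, 0.002, -0.01]
contact_force: [0.1, 0.3, 0.3]
grip_width: -0.0002
```

Run:
```python
from h import *
o=r.get_obs(); print(o["clock"],o["tcp_pos"],o["contact_force"],abs(o["qvel"]).max())
print(r.hand_in())
```

```text
16.05 [ 0.42778713 -0.3429876   0.18384683] [0.05741161 0.28617033 0.29277958] 0.003130514228300037
the job is handed in; nothing more can be done
None
```

The loose cap is seated, and the job was handed in at 16.05 s. It was the first one I pressed, the right-hand cap nearer the robot, at about (0.465, -0.166). The other three caps were never touched.

- **Finding it:** pressed lightly near its far rim, the cap tipped, then stopped hard after about 5 mm with a reading of 8.7 N. It stayed tipped when let go.
- **Seating it:** pressed in the middle, it levelled, slid down and met a hard stop at 32 N.
- **Last checks:**
  - The image shift of that cap matches 5 mm straight down, and its ring has the same shape as at the start, so it is level.
  - The other caps, the whistle and the tealight show no real shift. I checked the rest only by eye and saw nothing moved.
  - The arm stands clear with no contact force.
- **What disagreed:** the fingertips met the cap with the reported TCP about 33 mm lower than the cap's height in the pictures. I relied on the pictures and the force for the contact height. I did not find the cause.

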